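Move the jars to the pull-out tray in the same order

TASK

Move the four containers (jam jar, sugar shaker, tea tin, pepper mill) out of the wooden rack into the pull-out tray of the little cabinet, one to each compartment, so that they stand there in the same left-to-right order (as the robot sees it) as they stood in the rack. Keep them upright and set each one down rather than dropping it. Leave the yellow sandwich box, the wooden dowel and the aluminium scoop where they lie.

Things in the scene. Friction and masses are not known exactly. Their poses are not given: they have to be found in the camera images.
- jam_jar_center (a point): Clear glass jam jar with a steel twist cap and a paper label, 58 mm in diameter, 80 mm tall, loose, 0.24 to 0.38 kg; starts upright on a cork pad in one of the rack's four places. The point is on its axis half-way up (40 mm above its foot); z is up along the axis.
- sugar_shaker_center (a point): White ceramic sugar shaker with a steel domed top and a little spout tube, round, 56 mm in diameter at the foot and 55 mm half-way up, 86 mm tall over the spout, loose, 0.25 to 0.4 kg; starts upright on a cork pad in the rack. The point is on its axis half-way up (43 mm above its foot); z is up.
- tea_tin_center (a point): Squat aluminium tea tin, round, 60 mm in diameter (the lid band on top, from 44 to 58 mm above the foot, 62 mm), with a small dark wooden knob on the lid, 66 mm tall over the knob, loose, 0.12 to 0.2 kg; starts upright on a cork pad in the rack. The point is on its axis half-way up (33 mm above its foot); z is up.
- pepper_mill_center (a point): Turned dark wooden pepper mill with a small steel ball on top, foot 54 mm in diameter, straight waist 42 mm in diameter between 24 and 58 mm above the foot, head 46 mm, 88 mm tall, loose, 0.17 to 0.28 kg; starts upright on a cork pad in the rack. The point is on its axis half-way up (44 mm above its foot, on the waist); z is up.
- rack: Fixed low wooden rack, 116 (x) by 356 mm (y), on the robot's left or right. Origin under its middle, on the work surface, +y to the robot's left, turned up to 0.25 rad. The containers stand at y = +126, +42, -42, -126 mm, x = 0, left to right, feet 16 mm above the work surface. Lips at x = -54 and 54 mm reach 20 mm up, end cheeks 48 mm, strips between places 16 mm.
- pad_jam_jar: Cork pad (86 x 70 x 4 mm) on which the jam jar starts, seen as a rim round its foot: it lines one place of the rack and stays there, fixed. The four pads look alike. Origin at the middle of its underside, 12 mm above the work surface.
- pad_sugar_shaker: The like cork pad in the rack on which the sugar shaker starts. Fixed; origin at the middle of its underside.
- pad_tea_tin: The like cork pad in the rack on which the tea tin starts. Fixed; origin at the middle of its underside.
- pad_pepper_mill: The like cork pad in the rack on which the pepper mill starts. Fixed; origin at the middle of its underside.
- tray_mid (a point): Drawn-out tray (slides at 8 N) of a white cabinet. Point: middle of the tray floor's top, 26 mm above the work surface; x into the cabinet, +y to the robot's left, turned up to 0.2 rad. Four compartments 80 (y) x 164 mm (x), middles at y = +126, +42, -42, -126 mm, x = 0; walls 30 mm, dividers 24 mm above the floor. Cabinet, 149 mm high, starts 85-125 mm past it; handle 125 mm before.

How it is judged (in metres and radians):
At the end, for the whole second after the job is handed in: Each container stands upright (0.12 rad) on the tray floor (7 mm), at rest, in the compartment with the same number from the left as its place (pad) in the rack: within 20 mm of its middle across the row, 65 mm along it. Sandwich box, dowel and scoop within 30 mm of where they lay (((y of pad_jam_jar in the frame of rack between 0.106 and 0.146 m and y of jam_jar_center in the frame of tray_mid between 0.106 and 0.146 m) or (y of pad_jam_jar in the frame of rack between 0.022 and 0.062 m and y of jam_jar_center in the frame of tray_mid between 0.022 and 0.062 m) or (y of pad_jam_jar in the frame of rack between -0.062 and -0.022 m and y of jam_jar_center in the frame of tray_mid between -0.062 and -0.022 m) or (y of pad_jam_jar in the frame of rack between -0.146 and -0.106 m and y of jam_jar_center in the frame of tray_mid between -0.146 and -0.106 m)) and ((y of pad_sugar_shaker in the frame of rack between 0.106 and 0.146 m and y of sugar_shaker_center in the frame of tray_mid between 0.106 and 0.146 m) or (y of pad_sugar_shaker in the frame of rack between 0.022 and 0.062 m and y of sugar_shaker_center in the frame of tray_mid between 0.022 and 0.062 m) or (y of pad_sugar_shaker in the frame of rack between -0.062 and -0.022 m and y of sugar_shaker_center in the frame of tray_mid between -0.062 and -0.022 m) or (y of pad_sugar_shaker in the frame of rack between -0.146 and -0.106 m and y of sugar_shaker_center in the frame of tray_mid between -0.146 and -0.106 m)) and ((y of pad_tea_tin in the frame of rack between 0.106 and 0.146 m and y of tea_tin_center in the frame of tray_mid between 0.106 and 0.146 m) or (y of pad_tea_tin in the frame of rack between 0.022 and 0.062 m and y of tea_tin_center in the frame of tray_mid between 0.022 and 0.062 m) or (y of pad_tea_tin in the frame of rack between -0.062 and -0.022 m and y of tea_tin_center in the frame of tray_mid between -0.062 and -0.022 m) or (y of pad_tea_tin in the frame of rack between -0.146 and -0.106 m and y of tea_tin_center in the frame of tray_mid between -0.146 and -0.106 m)) and ((y of pad_pepper_mill in the frame of rack between 0.106 and 0.146 m and y of pepper_mill_center in the frame of tray_mid between 0.106 and 0.146 m) or (y of pad_pepper_mill in the frame of rack between 0.022 and 0.062 m and y of pepper_mill_center in the frame of tray_mid between 0.022 and 0.062 m) or (y of pad_pepper_mill in the frame of rack between -0.062 and -0.022 m and y of pepper_mill_center in the frame of tray_mid between -0.062 and -0.022 m) or (y of pad_pepper_mill in the frame of rack between -0.146 and -0.106 m and y of pepper_mill_center in the frame of tray_mid between -0.146 and -0.106 m)) and x of jam_jar_center in the frame of tray_mid between -0.065 and 0.065 m and z of jam_jar_center in the frame of tray_mid between 0.033 and 0.047 m and angle between each of jam_jar_center, sugar_shaker_center, tea_tin_center, pepper_mill_center's own z axis and vertical below 0.12 rad and linear speed of each of jam_jar, sugar_shaker, tea_tin, pepper_mill below 0.02 m/s and angular speed of each of jam_jar, sugar_shaker, tea_tin, pepper_mill below 0.2 rad/s and x of sugar_shaker_center in the frame of tray_mid between -0.065 and 0.065 m and z of sugar_shaker_center in the frame of tray_mid between 0.036 and 0.05 m and x of tea_tin_center in the frame of tray_mid between -0.065 and 0.065 m and z of tea_tin_center in the frame of tray_mid between 0.026 and 0.04 m and x of pepper_mill_center in the frame of tray_mid between -0.065 and 0.065 m and z of pepper_mill_center in the frame of tray_mid between 0.037 and 0.051 m and distance of each of sandwich_box, dowel, scoop from where it was at the start of the episode below 0.03 m); the robot touches nothing.
It fails at once if a container is tipped by more than 0.6 rad (angle between any of jam_jar_center, sugar_shaker_center, tea_tin_center, pepper_mill_center's own z axis and vertical above 0.6 rad).
It fails at once if a container is let go with its foot more than 60 mm above the work surface (34 mm above the tray's floor): dropped ((height (world z) of jam_jar_center above 0.1 m and contact force between jam_jar and the fingers below 0.05 N) or (height (world z) of sugar_shaker_center above 0.103 m and contact force between sugar_shaker and the fingers below 0.05 N) or (height (world z) of tea_tin_center above 0.093 m and contact force between tea_tin and the fingers below 0.05 N) or (height (world z) of pepper_mill_center above 0.104 m and contact force between pepper_mill and the fingers below 0.05 N)).
It fails at once if the sandwich box, the dowel or the scoop is moved by more than 30 mm (distance of any of sandwich_box, dowel, scoop from where it was at the start of the episode above 0.03 m).
It also fails if it takes over 98 s, if anything falls off the work surface, if the arm or the gripper's body presses on something with over 40 N, if the wrist force passes 120 N, or if a joint passes its speed limit or range.

ROBOT

A 6-joint arm with a two-finger parallel gripper is mounted at the origin on the work surface. World frame = base frame: x ahead of the robot, y to its left, z up, the work surface at z = 0. Lengths are in m, angles in degrees, forces in N, time in s.
With the tool pointing down it reaches from about 0.275 to 1 m from the base axis. Payload 8.4 kg.
Tool frame: the origin (TCP) lies on the centre line of the jaws, within the pads' length; the fingertips stand 22 mm ahead of it and the grasp point (between the pads) lies 3 mm ahead of it (r.finger_overhang is the distance from the TCP to the fingertips, in m); z points along the fingers, y is the line along which they close (so a half turn about z gives the same grasp; the last joint's range is limited). The gripper opens to 85 mm and grips with 20 to 120 N. Pads are 22 mm wide; open, the fingers measure 114 mm over their backs; the gripper's body (76 mm by 85 mm) begins 54 mm behind the grasp point. The pads swing forward as they close: fully open they stand 13 mm farther back than shut.
Start: joints at [68.847, 20.225, 93.587, -0, 66.188, -0.138], TCP at [0.224, 0.583, 0.253] pointing down, gripper open.
Joint ranges: [-150.9, 150.9], [-52.94, 120.26], [3.33, 152.33], [-74.26, 254.26], [0, 154.13], [-172.89, 172.89]. Speed limits (degrees/s): [127.2, 127.2, 159.86, 180, 180, 180].

INTERFACE

Orientations are given as [roll, pitch, yaw] about the fixed x, y, z axes, in that order (R = Rz(yaw) Ry(pitch) Rx(roll)).
In Python, from station import get_state, viewer, ticket, r gives the robot as it stands.
- The arm moves only by the tool send_rows, never from a script. Its argument "rows" is a list of rows, each a list of 7 numbers: the turn, a rotation vector about the tool's x, y, z in rad, then the shift along the tool's x, y, z in m, then the opening, from -1 (shut) to 1 (fully open). A call has 1 to 8 rows; each row is the pose to reach, as a shift and turn from the pose commanded when the call began, along the tool's axes at that moment; what a row does not reach only later rows make up. A row lasts 1/12 s, in which the tool goes at most 41.7 mm and 7.16 degrees, less where a joint would pass 70% of its speed; a pose out of reach is approached as far as the arm can. A call with a gripper value outside its range is refused whole. The fingers move at their own pace and stop on an object; the grip force is fixed at half the most. Time passes only in rows, so rows that repeat a pose let the fingers close. It gives the time, the measured TCP pose, the force, the opening and the grip force at its end, in the units of the state.
- get_state(): the state, without advancing time (a new reading comes with each control period).
- viewer.grab_frame(name): name is "side" or "top"; returns a dict with "frame" (384x512x3 uint8, red, green, blue), "range_z" (384x512 float32, m along the optical axis (not along the pixel's ray), 0 where there is no reading), "camera_matrix" (3x3 intrinsics, pixels), "extrinsics" (4x4, takes a point from camera to world coordinates). Camera axes: x right, y down, z forward; pixel columns grow to the right and rows downward; lengths in m; the calibration is good to about 2 mm. A picture is of the moment at which its call begins.
- ticket.hand_in(): hands the job in; it is judged then, once.
The state is a dict: "time_s": time; "joint_pos": joint angles; "joint_velocities": joint speeds; "joint_torque": joint torques, N m; "tcp_pos": TCP position; "eef_rot": TCP orientation; "wrist_force": force on the tool from outside, world axes, zero at the start; "moment": the same for the moment, N m; "width": finger opening in m; "grip_force": force on a finger pad.
Only numpy, scipy, OpenCV 4.12 (cv2) and the standard library are available. Lean on these libraries where they do the work, as an engineer would, in place of code of your own. Each camera call takes 0.05 s, during which the arm holds its last target. There are 200 camera calls.

## Working session

There is one attempt and no reset: what is moved stays moved. The work goes in short steps, Python scripts to look and compute and a tool call to move; the robot and the scene stay as the last step left them, time stands still between calls to the robot, and variables do not carry over. Pictures are saved under pics/ and viewed, at most 14 in all, crops included, and the job is handed in when it is done.

Besides the shell and the picture viewer there is one more tool, called after "Call:" as a command line: name --pt "numbers of a row" for each row, then --argument value for the rest. send_rows: Moves the arm, as the interface text tells. Its arguments: {"type":"object","properties":{"rows":{"type":"array","items":{"type":"array","items":{"type":"number"}}}},"required":["rows"]}

```bash
mkdir -p pics; python3 - <<'E'
from station import get_state, viewer, r
import cv2,numpy as np
for n in("side","top"):
    f=viewer.grab_frame(n); cv2.imwrite(f"pics/{n}0.png",f["frame"][:,:,::-1]); np.savez(f"{n}0.npz",**f)
    print(n,f["camera_matrix"].round(1).tolist(),f["extrinsics"].round(3).tolist())
print(get_state())
E
```

```text
side [[353.3, 0.0, 254.6], [0.0, 353.3, 195.5], [0.0, 0.0, 1.0]] [[-0.765, -0.443, 0.467, 0.236], [-0.643, 0.543, -0.54, 0.445], [-0.014, -0.714, -0.7, 0.663], [0.0, 0.0, 0.0, 1.0]]
top [[417.0, 0.0, 247.5], [0.0, 417.0, 191.9], [0.0, 0.0, 1.0]] [[-0.006, -0.996, 0.088, 0.528], [-1.0, 0.005, -0.007, 0.013], [0.006, -0.088, -0.996, 1.203], [0.0, 0.0, 0.0, 1.0]]
{'time_s': 0.1, 'joint_pos': array([ 6.88472256e+01,  2.02590810e+01,  9.36232055e+01,  4.05986155e-04,
        6.61887149e+01, -1.36174371e-01]), 'joint_velocities': array([-0.05949197, -0.01407274, -0.11312245,  0.0138824 ,  0.0303511 ,
       -0.00911169]), 'joint_torque': array([-1.44862905e-03, -6.06356478e+01, -3.42819500e+01,  2.90243946e-06,
        4.07349231e-03, -4.79823115e-06]), 'tcp_pos': array([0.22399322, 0.58306635, 0.25264263]), 'eef_rot': array([-1.79929000e+02, -5.39972439e-04,  1.58983236e+02]), 'wrist_force': array([ 0.57978536,  0.49034249, -0.0095564 ]), 'moment': array([-0.01335537,  0.00133788, -0.04240416]), 'grip_force': 0.0, 'width': 0.08563634495865302}
```

View pics/top0.png

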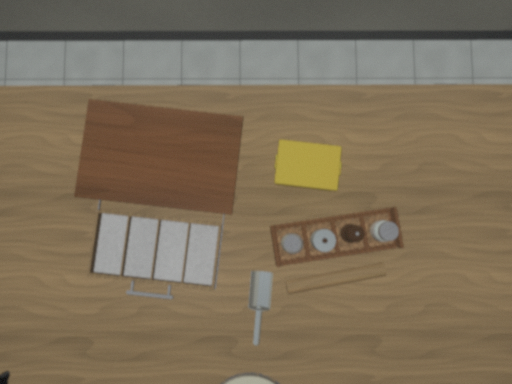

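View pics/side0.png

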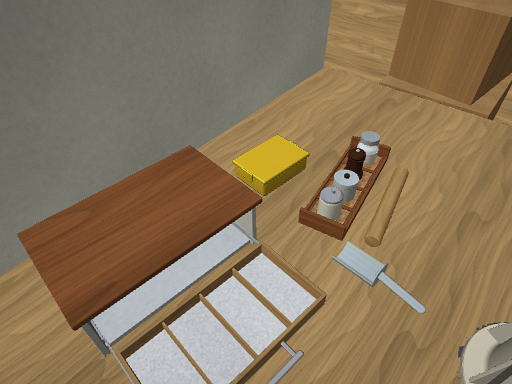

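The top view shows the tray at left, about (155,248), with the cabinet behind it. The rack is at right, with containers at about (291,243), (323,240) tea tin, (352,233) mill and (384,231). Next I measure with depth.

```bash
cat > h.py <<'E'
import numpy as np,cv2
from station import get_state,viewer
def cloud(f):
    z=f["range_z"];K=f["camera_matrix"];v,u=np.mgrid[:z.shape[0],:z.shape[1]]
    c=np.stack([(u-K[0,2])*z/K[0,0],(v-K[1,2])*z/K[1,1],z,np.ones_like(z)],-1)
    p=(c@f["extrinsics"].T)[...,:3]; p[z==0]=np.nan; return p
def blobs(p,m,minpix=25):
    n,l,s,c=cv2.connectedComponentsWithStats(m.astype(np.uint8),connectivity=4)
    return [(i,l==i,s[i],c[i]) for i in range(1,n) if s[i,4]>=minpix]
E
python3 - <<'E'
from h import *
for n in("top","side"):
    f=dict(np.load(n+"0.npz"));p=cloud(f);z=p[...,2];x=p[...,0];y=p[...,1]
    hsv=cv2.cvtColor(f["frame"],cv2.COLOR_RGB2HSV)
    print(n,"table z",np.nanmedian(z))
    print(" containers")
    for i,m,s,c in blobs(p,(z>.055)&(z<.125)&(y<-.02)&(x<.55)&(x>.2),15):
        q=p[m]; print(c.round(1),s[4],q.min(0).round(3),q.max(0).round(3),((q.min(0)+q.max(0))/2).round(3),"med",f["frame"][m].mean(0).round())
    print(" tray floor")
    for i,m,s,c in blobs(p,(abs(z-.026)<.012)&(hsv[...,1]<60)&(hsv[...,2]>110)&(y>.02),100):
        q=p[m][:,:2].astype(np.float32); print(c.round(1),s[4],cv2.minAreaRect(q),np.nanmedian(z[m]).round(4))
    print(" rack")
    for i,m,s,c in blobs(p,(z>.009)&(z<.055)&(y<-.02)&(x<.52)&(x>.33),100):
        q=p[m][:,:2].astype(np.float32); print(c.round(1),s[4],cv2.minAreaRect(q))
a=cv2.imread("pics/side0.png")[110:250,280:420];b=cv2.imread("pics/top0.png")[195:335,255:415]
cv2.imwrite("pics/z.png",np.hstack([cv2.resize(a,(380,380)),cv2.resize(b,(400,380))]))
E
```

```text
top table z -0.0009004153613824117
 containers
[385.6 230.2] 416 [ 0.495 -0.393  0.056] [ 0.55  -0.339  0.102] [ 0.523 -0.366  0.079] med [129. 129. 128.]
[354.8 232.8] 255 [ 0.494 -0.303  0.055] [ 0.537 -0.26   0.105] [ 0.515 -0.282  0.08 ] med [76. 60. 48.]
[323.8 239.5] 420 [ 0.467 -0.23   0.056] [ 0.526 -0.17   0.084] [ 0.497 -0.2    0.07 ] med [136. 140. 139.]
[292.3 242.9] 335 [ 0.463 -0.14   0.055] [ 0.516 -0.088  0.103] [ 0.49  -0.114  0.079] med [126. 125. 122.]
 tray floor
[110.3 243.4] 1573 ((0.49053847789764404, 0.3903510570526123), (0.07574286311864853, 0.16438058018684387), 83.39177703857422) 0.0257
[140.4 246.8] 1614 ((0.4804030954837799, 0.3055524528026581), (0.07656007260084152, 0.16454263031482697), 82.94953155517578) 0.0255
[170.5 250.3] 1656 ((0.47042393684387207, 0.2213570475578308), (0.07797650992870331, 0.16449938714504242), 83.10037994384766) 0.0255
[200.4 253.7] 1706 ((0.46027183532714844, 0.1371971070766449), (0.0792233794927597, 0.16480955481529236), 83.44071960449219) 0.0255
 rack
[329.2 246.6] 2087 ((0.49328336119651794, -0.24245211482048035), (0.09470097
[... 1557 characters left out ...]
14075, 0.13066846132278442), 83.1745834350586) 0.0263
[477.9 379.5] 122 ((0.09061768651008606, 0.05208394303917885), (0.02195482701063156, 0.019151514396071434), 60.12037658691406) 0.0265
 rack
[476.5  71.6] 620 ((0.38883712887763977, -1.1913657188415527), (0.3255147635936737, 0.11733704805374146), 59.62626266479492)
[349.6 197.2] 2333 ((0.4953802824020386, -0.24431467056274414), (0.1005859300494194, 0.3573817014694214), 8.256208419799805)
[386.  207.1] 1307 ((0.38699308037757874, -0.2403116077184677), (0.037658609449863434, 0.27861538529396057), 10.257963180541992)
[359.6 254. ] 327 ((0.3674963116645813, -0.057515718042850494), (0.015929412096738815, 0.07486946135759354), 87.87619018554688)
```

View pics/z.png

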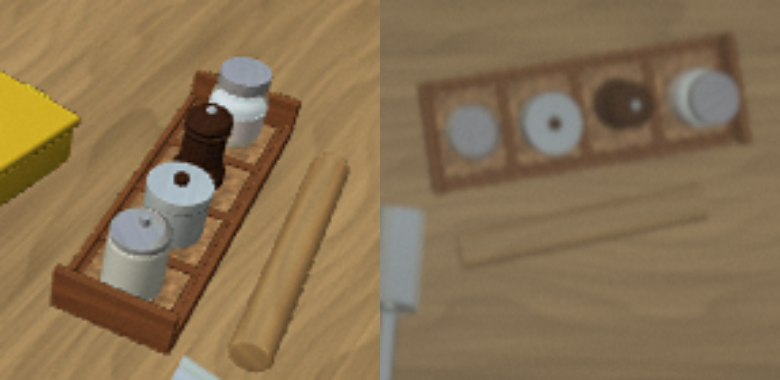

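Left to right in the rack: sugar shaker, tea tin, pepper mill, jam jar. I'm moving to above the shaker first.

```bash
cat >> h.py <<'E'
from scipy.spatial.transform import Rotation as Ro
def go(x,y,z,yaw):
    s=get_state();R=Ro.from_euler('xyz',s["eef_rot"],degrees=True)
    T=Ro.from_euler('xyz',[180,0,yaw],degrees=True)
    print((R.inv()*T).as_rotvec().round(3).tolist(),R.inv().apply(np.array([x,y,z])-s["tcp_pos"]).round(4).tolist())
E
python3 -c "
from h import *
go(.489,-.1155,.2,97.4)"
```

```text
[-0.001, 0.001, 1.075] [-0.4979, -0.557, 0.0533]
```

Call:
send_rows --pt "0 0 1.075 -0.498 -0.557 0.053 1" --pt "0 0 1.075 -0.498 -0.557 0.053 1" --pt "0 0 1.075 -0.498 -0.557 0.053 1" --pt "0 0 1.075 -0.498 -0.557 0.053 1" --pt "0 0 1.075 -0.498 -0.557 0.053 1" --pt "0 0 1.075 -0.498 -0.557 0.053 1" --pt "0 0 1.075 -0.498 -0.557 0.053 1" --pt "0 0 1.075 -0.498 -0.557 0.053 1"

```text
time_s: 0.77
tcp_pos: [0.3421, 0.2706, 0.2295]
eef_rot: [-180.0, 0.0, 101.4]
wrist_force: [1.4, -0.5, 0.6]
width: 0.0856
grip_force: 0.0
```

```bash
python3 -c "
from h import *
print(get_state());go(.489,-.1155,.18,97.4)"
```

```text
{'time_s': 0.7667, 'joint_pos': array([ 3.81508237e+01,  4.72579285e+00,  1.17043908e+02, -5.78370511e-03,
        5.82328631e+01,  2.67886078e+01]), 'joint_velocities': array([-60.99721432, -13.18527135,  19.73799386,  -0.0886642 ,
        -7.2003807 ,  24.7242676 ]), 'joint_torque': array([ 10.3003639 , -36.79576635, -30.72406411,   0.22465452,
         0.4987181 ,  -0.60771698]), 'tcp_pos': array([0.34213524, 0.27063117, 0.22948162]), 'eef_rot': array([-1.79999927e+02,  5.54506424e-03,  1.01365261e+02]), 'wrist_force': array([ 1.40620571, -0.45057705,  0.64216377]), 'moment': array([-0.00586929, -0.03185467,  0.00315601]), 'grip_force': 0.0, 'width': 0.08559588062267397}
[0.0, 0.0, 0.069] [-0.4075, 0.0679, 0.0495]
```

Call:
send_rows --pt "0 0 0.07 -0.39 0.068 0.05 1" --pt "0 0 0.07 -0.39 0.068 0.05 1" --pt "0 0 0.07 -0.39 0.068 0.05 1" --pt "0 0 0.07 -0.39 0.068 0.05 1" --pt "0 0 0.07 -0.39 0.068 0.05 1" --pt "0 0 0.07 -0.39 0.068 0.05 1" --pt "0 0 0.07 -0.39 0.068 0.05 1" --pt "0 0 0.07 -0.39 0.068 0.05 1"

```text
time_s: 1.43
tcp_pos: [0.4639, -0.0371, 0.1877]
eef_rot: [180.0, -0.0, 97.7]
wrist_force: [0.5, 1.0, 0.0]
width: 0.0855
grip_force: 0.0
```

```bash
python3 -c "
from h import *
print(get_state()['tcp_pos']);go(.489,-.1155,.18,97.4)"
```

```text
[ 0.46392152 -0.03714407  0.18766291]
[0.0, -0.0, 0.005] [-0.081, 0.0144, 0.0077]
```

Call:
send_rows --pt "0 0 0 -0.03 0.006 0.003 1" --pt "0 0 0 -0.058 0.01 0.006 1" --pt "0 0 0 -0.058 0.01 0.006 1" --pt "0 0 0 -0.058 0.01 0.006 1"

```text
time_s: 1.77
tcp_pos: [0.4812, -0.0923, 0.1814]
eef_rot: [-179.9, -0.0, 97.5]
wrist_force: [-0.3, 0.8, -0.6]
width: 0.0853
grip_force: 0.0
```

```bash
python3 - <<'E'
from h import *
go(.489,-.1155,.18,97.4)
s=viewer.grab_frame("side");t=viewer.grab_frame("top")
for n,f in(("s",s),("t",t)): np.savez(n+"1.npz",**f)
a=s["frame"][60:260,230:430,::-1];b=t["frame"][165:305,230:430,::-1]
cv2.imwrite("pics/a1.png",np.hstack([cv2.resize(a,(400,400)),cv2.resize(b,(400,400))]))
E
```

```text
[-0.001, -0.0, 0.002] [-0.024, 0.0047, 0.0014]
```

View pics/a1.png

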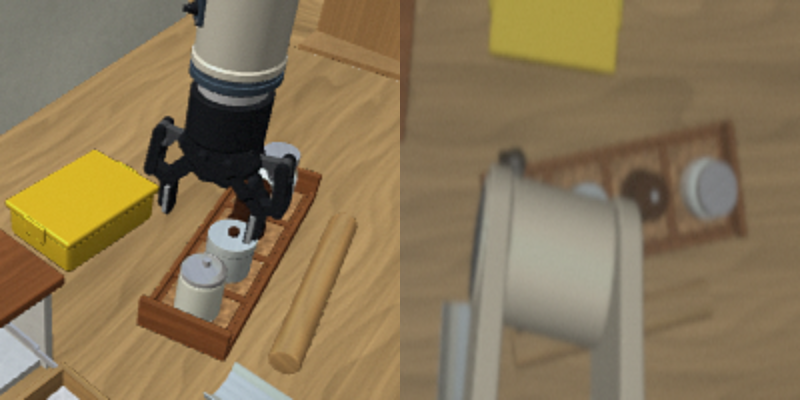

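The jaws straddle the row direction correctly, and the sandwich box and dowel are clear of the fingers. I'm shifting over and descending.

Call:
send_rows --pt "0 0 0 -0.024 0.005 0 1" --pt "0 0 0 -0.024 0.005 0.03 1" --pt "0 0 0 -0.024 0.005 0.06 1" --pt "0 0 0 -0.024 0.005 0.09 1" --pt "0 0 0 -0.024 0.005 0.11 1" --pt "0 0 0 -0.024 0.005 0.121 1" --pt "0 0 0 -0.024 0.005 0.121 1" --pt "0 0 0 -0.024 0.005 0.121 1"

```text
time_s: 2.53
tcp_pos: [0.4896, -0.1135, 0.0612]
eef_rot: [-180.0, -0.0, 97.7]
wrist_force: [0.2, 0.1, 0.9]
width: 0.0852
grip_force: 0.0
```

Call:
send_rows --pt "0 0 0 0 0 0 -1" --pt "0 0 0 0 0 0 -1" --pt "0 0 0 0 0 0 -1" --pt "0 0 0 0 0 0 -1" --pt "0 0 0 0 0 0 -1" --pt "0 0 0 0 0 0 -1" --pt "0 0 0 0 0 0 -1" --pt "0 0 0 0 0 0 -1"

```text
time_s: 3.2
tcp_pos: [0.4896, -0.1142, 0.0625]
eef_rot: [180.0, 0.0, 97.7]
wrist_force: [-4.2, 1.9, 14.2]
width: 0.0537
grip_force: 61.1
```

```bash
python3 - <<'E'
from h import *
s=get_state();print(s["tcp_pos"],s["eef_rot"],s["width"],s["grip_force"],s["wrist_force"])
go(.482,.302,.19,83.2);go(.4915,.386,.19,83.2)
f=viewer.grab_frame("side")
cv2.imwrite("pics/a2.png",cv2.resize(f["frame"][110:260,280:430,::-1],(500,500)))
E
```

```text
[ 0.48956812 -0.11423031  0.06254385] [1.79970376e+02 1.18974405e-02 9.76809493e+01] 0.05367589558721177 61.05065893250867 [-4.20999027  1.86964194 14.22824857]
[0.001, 0.0, 0.253] [0.4135, 0.0482, -0.1275]
[0.001, 0.0, 0.253] [0.4955, 0.0688, -0.1275]
```

View pics/a2.png

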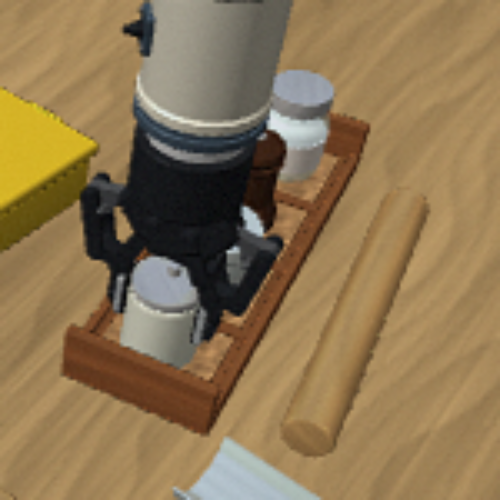

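The shaker is held (width 54 mm, 61 N). Lifting it and carrying it to compartment 1.

Call:
send_rows --pt "0 0 0 0 0 -0.01 -1" --pt "0 0 0 0 0 -0.03 -1" --pt "0 0 0 0 0 -0.06 -1" --pt "0 0 0 0 0 -0.09 -1" --pt "0 0 0 0 0 -0.125 -1" --pt "0 0 0 0.01 0 -0.127 -1" --pt "0 0 0.02 0.03 0.002 -0.127 -1" --pt "0 0 0.04 0.065 0.008 -0.127 -1"

```text
time_s: 3.92
tcp_pos: [0.489, -0.0498, 0.1893]
eef_rot: [179.9, 0.1, 95.2]
wrist_force: [0.8, 1.1, -3.5]
width: 0.0537
grip_force: 64.9
```

```bash
python3 -c "
from h import *
s=get_state();print(s['width'],s['grip_force'],s['wrist_force']);go(.4915,.386,.19,83.2)"
```

```text
0.053712904126533595 64.92050113534788 [ 0.82828412  1.12793889 -3.47219324]
[0.003, 0.001, 0.209] [0.4337, 0.0419, -0.0012]
```

Call:
send_rows --pt "0 0 0.02 0.04 0.004 0 -1" --pt "0 0 0.04 0.08 0.008 0 -1" --pt "0 0 0.06 0.12 0.012 0 -1" --pt "0 0 0.08 0.16 0.016 0 -1" --pt "0 0 0.1 0.2 0.02 0 -1" --pt "0 0 0.12 0.24 0.024 0 -1" --pt "0 0 0.14 0.28 0.028 0 -1" --pt "0 0 0.16 0.31 0.031 0 -1"

```text
time_s: 4.58
tcp_pos: [0.4899, 0.266, 0.1883]
eef_rot: [180.0, -0.1, 86.2]
wrist_force: [0.2, -0.7, -4.4]
width: 0.0533
grip_force: 64.9
```

```bash
python3 -c "
from h import *
go(.4915,.386,.19,83.2)"
```

```text
[0.001, -0.001, 0.053] [0.1198, -0.0064, -0.0016]
```

Call:
send_rows --pt "0 0 0.02 0.035 -0.002 0 -1" --pt "0 0 0.04 0.07 -0.004 0 -1" --pt "0 0 0.05 0.09 -0.006 0 -1" --pt "0 0 0.05 0.103 -0.006 0 -1" --pt "0 0 0.05 0.103 -0.006 0 -1" --pt "0 0 0.05 0.103 -0.006 0 -1"

```text
time_s: 5.08
tcp_pos: [0.491, 0.3656, 0.1876]
eef_rot: [-180.0, 0.1, 83.4]
wrist_force: [-0.2, -0.3, -3.9]
width: 0.0535
grip_force: 64.9
```

```bash
python3 - <<'E'
from h import *
go(.4915,.386,.19,83.2)
s=viewer.grab_frame("side");t=viewer.grab_frame("top")
a=s["frame"][184:384,0:340,::-1];b=t["frame"][180:320,70:260,::-1]
cv2.imwrite("pics/a3.png",np.hstack([cv2.resize(a,(480,400)),cv2.resize(b,(320,400))]))
E
```

```text
[-0.0, 0.001, 0.004] [0.0203, -0.0018, -0.0024]
```

View pics/a3.png

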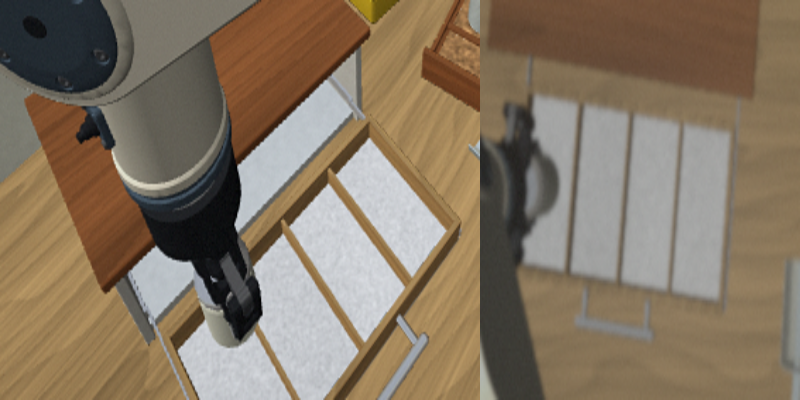

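Call:
send_rows --pt "0 0 0 0.02 -0.002 0 -1" --pt "0 0 0 0.02 -0.002 0.02 -1" --pt "0 0 0 0.02 -0.002 0.05 -1" --pt "0 0 0 0.02 -0.002 0.08 -1" --pt "0 0 0 0.02 -0.002 0.1 -1" --pt "0 0 0 0.02 -0.002 0.107 -1" --pt "0 0 0 0.02 -0.002 0.107 -1" --pt "0 0 0 0.02 -0.002 0.107 -1"

```text
time_s: 5.85
tcp_pos: [0.4923, 0.3856, 0.0817]
eef_rot: [180.0, -0.0, 83.3]
wrist_force: [1.0, 0.1, -3.0]
width: 0.0535
grip_force: 64.9
```

```bash
python3 - <<'E'
from h import *
go(.4915,.386,.0735,83.2)
s=viewer.grab_frame("side")
cv2.imwrite("pics/a4.png",cv2.resize(s["frame"][234:384,60:310,::-1],(700,420)))
E
```

```text
[0.0, -0.0, 0.002] [0.0003, -0.0008, 0.0082]
```

View pics/a4.png

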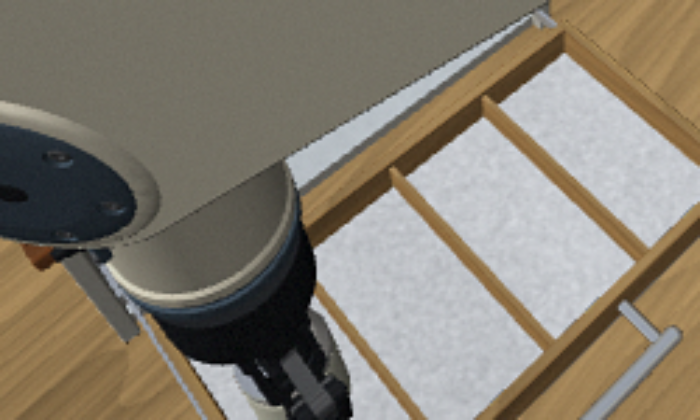

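Call:
send_rows --pt "0 0 0 0 0 0.003 -1" --pt "0 0 0 0 0 0.006 -1" --pt "0 0 0 0 0 0.008 -1" --pt "0 0 0 0 0 0.008 -1"

```text
time_s: 6.23
tcp_pos: [0.4916, 0.386, 0.0729]
eef_rot: [-180.0, 0.0, 83.4]
wrist_force: [-0.2, -0.1, -4.0]
width: 0.0537
grip_force: 64.9
```

Call:
send_rows --pt "0 0 0 0 0 0.001 -1" --pt "0 0 0 0 0 0.002 -1" --pt "0 0 0 0 0 0.002 -1"

```text
time_s: 6.48
tcp_pos: [0.4917, 0.3862, 0.0726]
eef_rot: [180.0, -0.0, 83.4]
wrist_force: [-5.9, -3.8, 13.0]
width: 0.0537
grip_force: 66.5
```

It's on the floor. Releasing and rising.

Call:
send_rows --pt "0 0 0 0 0 0 0.5" --pt "0 0 0 0 0 0 1" --pt "0 0 0 0 0 0 1" --pt "0 0 0 0 0 0 1" --pt "0 0 0 0 0 -0.03 1" --pt "0 0 0 0 0 -0.07 1" --pt "0 0 0 0 0 -0.11 1" --pt "0 0 0 -0.02 0 -0.117 1"

```text
time_s: 7.15
tcp_pos: [0.4927, 0.3705, 0.1948]
eef_rot: [179.6, -0.5, 83.4]
wrist_force: [1.7, 0.7, 0.6]
width: 0.0858
grip_force: 0.0
```

```bash
python3 -c "
from h import *
go(.5,-.199,.19,97.4)"
```

```text
[0.009, -0.007, -0.244] [-0.565, 0.0724, 0.0006]
```

Call:
send_rows --pt "0 0 -0.03 -0.04 0.005 0 1" --pt "0 0 -0.05 -0.08 0.01 0 1" --pt "0 0 -0.07 -0.12 0.015 0 1" --pt "0 0 -0.09 -0.16 0.02 0 1" --pt "0 0 -0.11 -0.2 0.026 0 1" --pt "0 0 -0.13 -0.24 0.031 0 1" --pt "0 0 -0.15 -0.28 0.036 0 1" --pt "0 0 -0.17 -0.32 0.041 0 1"

```text
time_s: 7.82
tcp_pos: [0.4929, 0.0418, 0.1881]
eef_rot: [180.0, 0.0, 93.2]
wrist_force: [1.1, 0.1, 0.3]
width: 0.0856
grip_force: 0.0
```

```bash
python3 - <<'E'
from h import *
go(.5,-.199,.19,97.4)
f=viewer.grab_frame("side");np.savez("s2.npz",**f)
g=viewer.grab_frame("top");np.savez("t2.npz",**g)
p=cloud(g);z=p[...,2];y=p[...,1];x=p[...,0]
for i,m,s,c in blobs(p,(z>.07)&(z<.125)&(y>.34)&(x<.56),15):
    q=p[m];print(c,s[4],q.min(0),q.max(0))
cv2.imwrite("pics/a5.png",cv2.resize(f["frame"][184:384,60:340,::-1],(700,500)))
E
```

```text
[0.001, 0.0, -0.074] [-0.2409, -0.0062, -0.0019]
[105.30446194 242.54855643] 381 [0.46803763 0.3572286  0.07034884] [0.51906688 0.41189554 0.11668493]
```

View pics/a5.png

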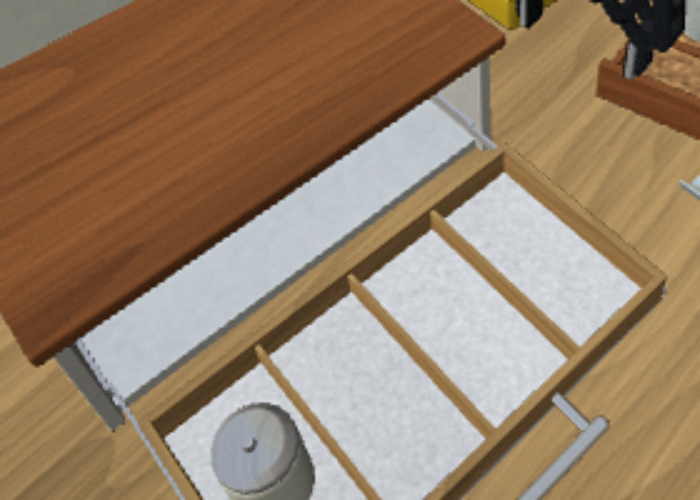

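The shaker stands upright in compartment 1. Next is the tea tin.

Call:
send_rows --pt "0 0 -0.02 -0.04 -0.001 0 1" --pt "0 0 -0.04 -0.08 -0.003 0 1" --pt "0 0 -0.06 -0.12 -0.004 0 1" --pt "0 0 -0.07 -0.16 -0.005 0 1" --pt "0 0 -0.07 -0.2 -0.006 0 1" --pt "0 0 -0.07 -0.22 -0.006 0 1" --pt "0 0 -0.07 -0.22 -0.006 0 1" --pt "0 0 -0.07 -0.22 -0.006 0 1"

```text
time_s: 8.58
tcp_pos: [0.4991, -0.1768, 0.1877]
eef_rot: [-180.0, -0.0, 97.0]
wrist_force: [-0.6, 0.3, -0.7]
width: 0.0854
grip_force: 0.0
```

```bash
python3 - <<'E'
from h import *
go(.499,-.1995,.062,97.4)
E
```

```text
[-0.0, -0.0, -0.007] [-0.0226, -0.0028, 0.1257]
```

Call:
send_rows --pt "0 0 -0.007 -0.023 -0.003 0 1" --pt "0 0 -0.007 -0.023 -0.003 0.03 1" --pt "0 0 -0.007 -0.023 -0.003 0.065 1" --pt "0 0 -0.007 -0.023 -0.003 0.095 1" --pt "0 0 -0.007 -0.023 -0.003 0.115 1" --pt "0 0 -0.007 -0.023 -0.003 0.126 1" --pt "0 0 -0.007 -0.023 -0.003 0.126 1" --pt "0 0 -0.007 -0.023 -0.003 0.126 1"

```text
time_s: 9.25
tcp_pos: [0.4991, -0.1986, 0.0621]
eef_rot: [-180.0, -0.0, 97.6]
wrist_force: [-0.3, 0.2, 0.3]
width: 0.0857
grip_force: 0.0
```

Call:
send_rows --pt "0 0 0 0 0 0 -1" --pt "0 0 0 0 0 0 -1" --pt "0 0 0 0 0 0 -1" --pt "0 0 0 0 0 0 -1" --pt "0 0 0 0 0 0 -1" --pt "0 0 0 0 0 0 -1" --pt "0 0 0 0 0 0 -1" --pt "0 0 0 0 0 0 -1"

```text
time_s: 9.92
tcp_pos: [0.4994, -0.1997, 0.0638]
eef_rot: [179.9, 0.0, 97.5]
wrist_force: [-2.8, 2.3, 10.0]
width: 0.0604
grip_force: 62.5
```

```bash
python3 - <<'E'
from h import *
go(.480,.303,.19,83.2)
E
```

```text
[0.002, 0.0, 0.25] [0.5008, 0.0466, -0.1265]
```

Call:
send_rows --pt "0 0 0 0 0 -0.01 -1" --pt "0 0 0 0 0 -0.03 -1" --pt "0 0 0 0 0 -0.06 -1" --pt "0 0 0 0 0 -0.09 -1" --pt "0 0 0 0 0 -0.125 -1" --pt "0 0 0 0.01 0 -0.127 -1" --pt "0 0 0.02 0.04 0.002 -0.127 -1" --pt "0 0 0.04 0.08 0.006 -0.127 -1"

```text
time_s: 10.58
tcp_pos: [0.4949, -0.1203, 0.1907]
eef_rot: [179.8, 0.1, 95.0]
wrist_force: [1.0, 1.7, -1.9]
width: 0.0608
grip_force: 65.6
```

Call:
send_rows --pt "0 0 0.02 0.04 0.004 0 -1" --pt "0 0 0.04 0.08 0.008 0 -1" --pt "0 0 0.06 0.12 0.012 0 -1" --pt "0 0 0.08 0.16 0.016 0 -1" --pt "0 0 0.1 0.2 0.02 0 -1" --pt "0 0 0.12 0.24 0.024 0 -1" --pt "0 0 0.14 0.28 0.028 0 -1" --pt "0 0 0.16 0.31 0.031 0 -1"

```text
time_s: 11.25
tcp_pos: [0.4966, 0.1952, 0.1897]
eef_rot: [179.9, -0.1, 86.0]
wrist_force: [0.2, -0.0, -1.4]
width: 0.0601
grip_force: 65.6
```

```bash
python3 - <<'E'
from h import *
go(.481,.303,.19,83.2)
E
```

```text
[0.001, -0.001, 0.049] [0.1065, -0.023, -0.0002]
```

Call:
send_rows --pt "0 0 0.02 0.035 -0.008 0 -1" --pt "0 0 0.04 0.07 -0.015 0 -1" --pt "0 0 0.049 0.095 -0.022 0 -1" --pt "0 0 0.049 0.106 -0.023 0 -1" --pt "0 0 0.049 0.106 -0.023 0.02 -1" --pt "0 0 0.049 0.106 -0.023 0.05 -1" --pt "0 0 0.049 0.106 -0.023 0.08 -1" --pt "0 0 0.049 0.106 -0.023 0.1 -1"

```text
time_s: 11.92
tcp_pos: [0.4805, 0.2985, 0.0872]
eef_rot: [-179.9, 0.1, 83.3]
wrist_force: [-0.2, -0.2, -1.6]
width: 0.0602
grip_force: 65.6
```

```bash
python3 - <<'E'
from h import *
go(.481,.303,.0745,83.2)
E
```

```text
[-0.001, 0.001, 0.001] [0.0045, -0.0, 0.0127]
```

Call:
send_rows --pt "0 0 0 0.003 0 0.004 -1" --pt "0 0 0 0.003 0 0.008 -1" --pt "0 0 0 0.003 0 0.01 -1" --pt "0 0 0 0.003 0 0.011 -1" --pt "0 0 0 0.003 0 0.011 -1"

```text
time_s: 12.33
tcp_pos: [0.4825, 0.3027, 0.0791]
eef_rot: [179.9, -0.1, 83.2]
wrist_force: [-0.1, -0.1, -0.5]
width: 0.0604
grip_force: 65.6
```

Call:
send_rows --pt "0 0 0 0 0 0.003 -1" --pt "0 0 0 0 0 0.004 -1" --pt "0 0 0 0 0 0.005 -1" --pt "0 0 0 0 0 0.005 -1" --pt "0 0 0 0 0 0.005 -1"

```text
time_s: 12.75
tcp_pos: [0.482, 0.3026, 0.0738]
eef_rot: [180.0, -0.0, 83.2]
wrist_force: [-2.6, -2.1, 7.5]
width: 0.0603
grip_force: 66.5
```

Contact, as predicted. Releasing and going for the mill.

Call:
send_rows --pt "0 0 0 0 0 0 0.5" --pt "0 0 0 0 0 0 1" --pt "0 0 0 0 0 0 1" --pt "0 0 0 0 0 0 1" --pt "0 0 0 0 0 -0.03 1" --pt "0 0 0 0 0 -0.07 1" --pt "0 0 0 0 0 -0.11 1" --pt "0 0 0 -0.02 0 -0.117 1"

```text
time_s: 13.42
tcp_pos: [0.483, 0.2862, 0.1964]
eef_rot: [179.5, -0.4, 83.3]
wrist_force: [2.3, 0.8, 0.8]
width: 0.0854
grip_force: 0.0
```

Call:
send_rows --pt "0 0 -0.03 -0.04 0.005 0 1" --pt "0 0 -0.05 -0.08 0.01 0 1" --pt "0 0 -0.07 -0.12 0.015 0 1" --pt "0 0 -0.09 -0.16 0.02 0 1" --pt "0 0 -0.11 -0.2 0.026 0 1" --pt "0 0 -0.13 -0.24 0.031 0 1" --pt "0 0 -0.15 -0.28 0.036 0 1" --pt "0 0 -0.17 -0.32 0.041 0 1"

```text
time_s: 14.08
tcp_pos: [0.4821, -0.042, 0.1901]
eef_rot: [180.0, 0.0, 93.0]
wrist_force: [1.3, -0.5, -0.6]
width: 0.0855
grip_force: 0.0
```

```bash
python3 - <<'E'
from h import *
go(.5125,-.282,.19,97.4)
E
```

```text
[0.0, 0.0, -0.076] [-0.2413, 0.0176, 0.0001]
```

Call:
send_rows --pt "0 0 -0.02 -0.04 0.003 0 1" --pt "0 0 -0.04 -0.08 0.006 0 1" --pt "0 0 -0.06 -0.12 0.009 0 1" --pt "0 0 -0.075 -0.16 0.012 0 1" --pt "0 0 -0.075 -0.2 0.015 0 1" --pt "0 0 -0.075 -0.235 0.018 0 1" --pt "0 0 -0.075 -0.24 0.018 0 1" --pt "0 0 -0.075 -0.24 0.018 0 1"

```text
time_s: 14.75
tcp_pos: [0.5128, -0.2808, 0.1896]
eef_rot: [180.0, 0.0, 97.1]
wrist_force: [-1.0, 0.7, 0.2]
width: 0.0854
grip_force: 0.0
```

```bash
python3 - <<'E'
from h import *
go(.5125,-.282,.0595,97.4)
f=viewer.grab_frame("side");g=viewer.grab_frame("top")
a=f["frame"][60:240,230:430,::-1];b=f["frame"][184:384,60:340,::-1]
cv2.imwrite("pics/a6.png",np.hstack([cv2.resize(a,(400,400)),cv2.resize(b,(400,400))]))
E
```

```text
[0.0, 0.0, -0.005] [-0.0011, -0.0004, 0.1301]
```

View pics/a6.png

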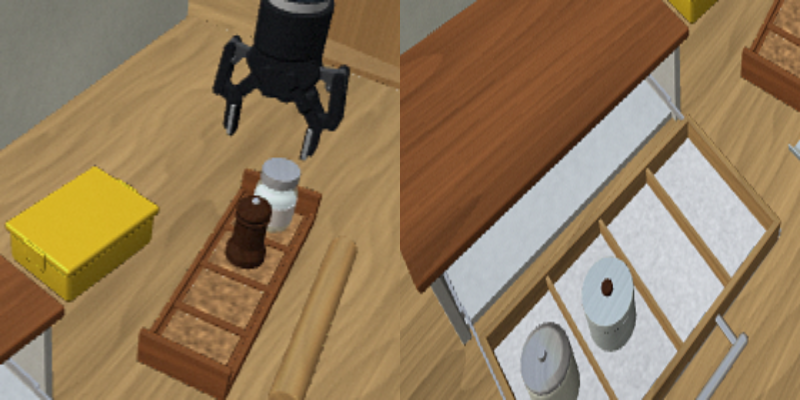

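Shaker and tin stand upright in compartments 1 and 2. Descending on the mill.

Call:
send_rows --pt "0 0 0 0 0 0.03 1" --pt "0 0 0 0 0 0.06 1" --pt "0 0 0 0 0 0.09 1" --pt "0 0 0 0 0 0.115 1" --pt "0 0 0 0 0 0.129 1" --pt "0 0 0 0 0 0.129 1" --pt "0 0 0 0 0 0.129 1"

```text
time_s: 15.43
tcp_pos: [0.5125, -0.2771, 0.0607]
eef_rot: [-179.9, -0.1, 97.4]
wrist_force: [0.1, 0.2, 0.1]
width: 0.0855
grip_force: 0.0
```

Call:
send_rows --pt "0 0 0 0 0 0 0" --pt "0 0 0 0 0 0 -1" --pt "0 0 0 0 0 0 -1" --pt "0 0 0 0 0 0 -1" --pt "0 0 0 0 0 0 -1" --pt "0 0 0 0 0 0 -1" --pt "0 0 0 0 0 0 -1" --pt "0 0 0 0 0 0 -1"

```text
time_s: 16.1
tcp_pos: [0.5135, -0.2793, 0.0626]
eef_rot: [179.9, 0.1, 97.3]
wrist_force: [-1.1, 0.5, 10.2]
width: 0.0426
grip_force: 60.0
```

```bash
python3 - <<'E'
from h import *
go(.471,.2185,.19,83.2)
f=viewer.grab_frame("side")
cv2.imwrite("pics/a7.png",cv2.resize(f["frame"][100:240,280:430,::-1],(600,560)))
E
```

```text
[0.002, 0.001, 0.245] [0.499, 0.0209, -0.128]
```

View pics/a7.png

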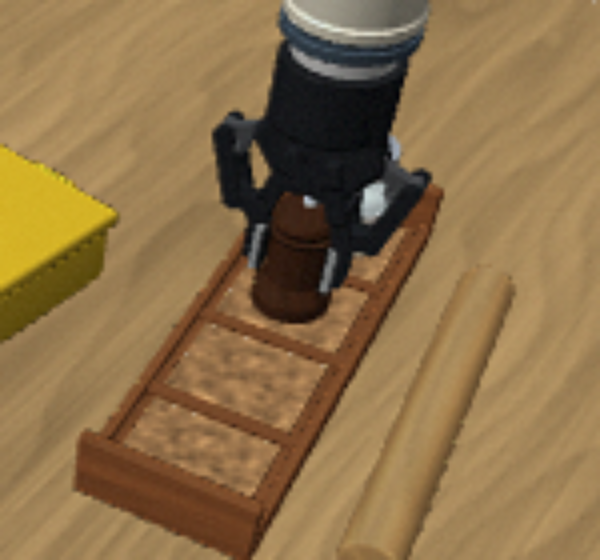

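Call:
send_rows --pt "0 0 0 0 0 -0.01 -1" --pt "0 0 0 0 0 -0.03 -1" --pt "0 0 0 0 0 -0.06 -1" --pt "0 0 0 0 0 -0.09 -1" --pt "0 0 0 0 0 -0.125 -1" --pt "0 0 0 0.01 0 -0.127 -1" --pt "0 0 0.02 0.04 0.002 -0.127 -1" --pt "0 0 0.04 0.08 0.004 -0.127 -1"

```text
time_s: 16.82
tcp_pos: [0.5073, -0.2, 0.1894]
eef_rot: [179.8, 0.1, 94.8]
wrist_force: [0.8, 0.9, -1.8]
width: 0.0425
grip_force: 61.7
```

Call:
send_rows --pt "0 0 0.02 0.04 0.002 0 -1" --pt "0 0 0.04 0.08 0.004 0 -1" --pt "0 0 0.06 0.12 0.006 0 -1" --pt "0 0 0.08 0.16 0.008 0 -1" --pt "0 0 0.1 0.2 0.01 0 -1" --pt "0 0 0.12 0.24 0.012 0 -1" --pt "0 0 0.14 0.28 0.014 0 -1" --pt "0 0 0.16 0.31 0.016 0 -1"

```text
time_s: 17.48
tcp_pos: [0.4949, 0.114, 0.1884]
eef_rot: [180.0, -0.0, 85.8]
wrist_force: [0.7, 0.1, -2.2]
width: 0.0422
grip_force: 61.6
```

```bash
python3 - <<'E'
from h import *
go(.471,.2185,.09,83.2)
E
```

```text
[0.0, -0.001, 0.045] [0.1024, -0.0315, 0.0985]
```

Call:
send_rows --pt "0 0 0.02 0.035 -0.01 0 -1" --pt "0 0 0.04 0.07 -0.02 0 -1" --pt "0 0 0.045 0.095 -0.03 0 -1" --pt "0 0 0.045 0.101 -0.031 0 -1" --pt "0 0 0.045 0.101 -0.031 0.02 -1" --pt "0 0 0.045 0.101 -0.031 0.05 -1" --pt "0 0 0.045 0.101 -0.031 0.08 -1" --pt "0 0 0.045 0.101 -0.031 0.098 -1"

```text
time_s: 18.15
tcp_pos: [0.471, 0.2134, 0.0879]
eef_rot: [-179.9, 0.1, 83.3]
wrist_force: [-0.8, -0.8, -1.3]
width: 0.0423
grip_force: 61.8
```

Call:
send_rows --pt "0 0 0 0.002 0 0.004 -1" --pt "0 0 0 0.002 0 0.008 -1" --pt "0 0 0 0.002 0 0.012 -1" --pt "0 0 0 0.002 0 0.013 -1" --pt "0 0 0 0.002 0 0.013 -1"

```text
time_s: 18.57
tcp_pos: [0.473, 0.2163, 0.0777]
eef_rot: [179.9, -0.0, 83.2]
wrist_force: [-0.0, 0.0, -2.5]
width: 0.0426
grip_force: 61.9
```

Contact is expected near 0.0726.

Call:
send_rows --pt "0 0 0 0.002 0 0.002 -1" --pt "0 0 0 0.002 0 0.004 -1" --pt "0 0 0 0.002 0 0.005 -1" --pt "0 0 0 0.002 0 0.005 -1" --pt "0 0 0 0.002 0 0.005 -1"

```text
time_s: 18.98
tcp_pos: [0.4731, 0.2187, 0.0727]
eef_rot: [179.9, -0.1, 83.2]
wrist_force: [-2.2, 0.3, 5.2]
width: 0.0421
grip_force: 62.2
```

Call:
send_rows --pt "0 0 0 0 0 0 0.5" --pt "0 0 0 0 0 0 1" --pt "0 0 0 0 0 0 1" --pt "0 0 0 0 0 0 1" --pt "0 0 0 0 0 -0.03 1" --pt "0 0 0 0 0 -0.07 1" --pt "0 0 0 0 0 -0.11 1" --pt "0 0 0 -0.02 0 -0.117 1"

```text
time_s: 19.65
tcp_pos: [0.474, 0.2013, 0.195]
eef_rot: [179.5, -0.3, 83.3]
wrist_force: [2.8, 0.6, 1.3]
width: 0.0851
grip_force: 0.0
```

Call:
send_rows --pt "0 0 -0.03 -0.04 0.002 0 1" --pt "0 0 -0.05 -0.08 0.004 0 1" --pt "0 0 -0.07 -0.12 0.006 0 1" --pt "0 0 -0.09 -0.16 0.008 0 1" --pt "0 0 -0.11 -0.2 0.01 0 1" --pt "0 0 -0.13 -0.24 0.012 0 1" --pt "0 0 -0.15 -0.28 0.014 0 1" --pt "0 0 -0.17 -0.32 0.016 0 1"

```text
time_s: 20.32
tcp_pos: [0.4479, -0.1232, 0.1891]
eef_rot: [180.0, 0.0, 93.0]
wrist_force: [0.9, -0.1, 0.3]
width: 0.0853
grip_force: 0.0
```

```bash
python3 - <<'E'
from h import *
go(.5225,-.3655,.19,97.4)
E
```

```text
[0.0, 0.0, -0.076] [-0.2459, 0.0616, -0.0009]
```

Call:
send_rows --pt "0 0 -0.02 -0.04 0.01 0 1" --pt "0 0 -0.04 -0.08 0.02 0 1" --pt "0 0 -0.06 -0.12 0.03 0 1" --pt "0 0 -0.075 -0.16 0.04 0 1" --pt "0 0 -0.075 -0.2 0.05 0 1" --pt "0 0 -0.075 -0.235 0.06 0 1" --pt "0 0 -0.075 -0.245 0.061 0 1" --pt "0 0 -0.075 -0.245 0.061 0 1"

```text
time_s: 20.98
tcp_pos: [0.5223, -0.3654, 0.1884]
eef_rot: [180.0, 0.0, 97.1]
wrist_force: [-0.9, 0.5, -0.4]
width: 0.0853
grip_force: 0.0
```

```bash
python3 - <<'E'
from h import *
go(.5225,-.3655,.056,97.4)
E
```

```text
[0.0, 0.001, -0.005] [0.0, 0.0001, 0.1324]
```

Call:
send_rows --pt "0 0 0 0 0 0.03 1" --pt "0 0 0 0 0 0.06 1" --pt "0 0 0 0 0 0.09 1" --pt "0 0 0 0 0 0.115 1" --pt "0 0 0 0 0 0.131 1" --pt "0 0 0 0 0 0.131 1" --pt "0 0 0 0 0 0.131 1"

```text
time_s: 21.57
tcp_pos: [0.5214, -0.3612, 0.0575]
eef_rot: [-179.9, -0.1, 97.3]
wrist_force: [0.1, -0.5, -0.3]
width: 0.0854
grip_force: 0.0
```

Call:
send_rows --pt "0 0 0 0 0 0 0" --pt "0 0 0 0 0 0 -1" --pt "0 0 0 0 0 0 -1" --pt "0 0 0 0 0 0 -1" --pt "0 0 0 0 0 0 -1" --pt "0 0 0 0 0 0 -1" --pt "0 0 0 0 0 0 -1" --pt "0 0 0 0 0 0 -1"

```text
time_s: 22.23
tcp_pos: [0.5225, -0.363, 0.0602]
eef_rot: [179.9, 0.1, 97.3]
wrist_force: [-4.7, 2.2, 11.2]
width: 0.0563
grip_force: 62.4
```

```bash
python3 - <<'E'
from h import *
go(.461,.135,.19,83.2)
f=viewer.grab_frame("side")
a=f["frame"][90:230,290:430,::-1];b=f["frame"][184:384,60:340,::-1]
cv2.imwrite("pics/a8.png",np.hstack([cv2.resize(a,(400,400)),cv2.resize(b,(400,400))]))
E
```

```text
[0.001, 0.001, 0.246] [0.5017, 0.0022, -0.1303]
```

View pics/a8.png

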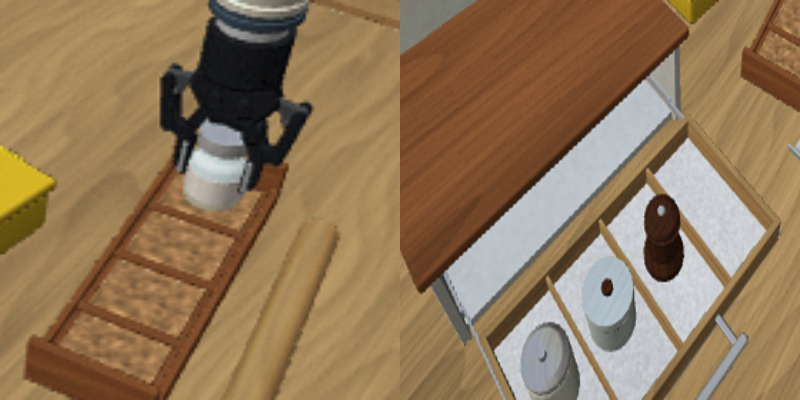

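The mill is upright in compartment 3 and the jar is held (width 56 mm). Carrying it over.

Call:
send_rows --pt "0 0 0 0 0 -0.01 -1" --pt "0 0 0 0 0 -0.03 -1" --pt "0 0 0 0 0 -0.06 -1" --pt "0 0 0 0 0 -0.09 -1" --pt "0 0 0 0 0 -0.125 -1" --pt "0 0 0 0.01 0 -0.13 -1" --pt "0 0 0.02 0.04 0 -0.13 -1" --pt "0 0 0.04 0.08 0 -0.13 -1"

```text
time_s: 22.95
tcp_pos: [0.5127, -0.2846, 0.1897]
eef_rot: [179.8, 0.2, 94.8]
wrist_force: [1.9, 0.4, -3.1]
width: 0.0565
grip_force: 64.6
```

Call:
send_rows --pt "0 0 0.02 0.04 -0.001 0 -1" --pt "0 0 0.04 0.08 -0.002 0 -1" --pt "0 0 0.06 0.12 -0.004 0 -1" --pt "0 0 0.08 0.16 -0.006 0 -1" --pt "0 0 0.1 0.2 -0.008 0 -1" --pt "0 0 0.12 0.24 -0.01 0 -1" --pt "0 0 0.14 0.28 -0.012 0 -1" --pt "0 0 0.16 0.31 -0.014 0 -1"

```text
time_s: 23.62
tcp_pos: [0.4701, 0.0268, 0.1885]
eef_rot: [180.0, -0.0, 85.8]
wrist_force: [0.8, 0.5, -3.5]
width: 0.0561
grip_force: 64.6
```

```bash
python3 - <<'E'
from h import *
go(.462,.135,.09,83.2)
E
```

```text
[0.001, -0.001, 0.045] [0.1072, -0.0161, 0.0986]
```

Call:
send_rows --pt "0 0 0.02 0.035 -0.005 0 -1" --pt "0 0 0.04 0.07 -0.01 0 -1" --pt "0 0 0.045 0.1 -0.015 0 -1" --pt "0 0 0.045 0.107 -0.015 0 -1" --pt "0 0 0.045 0.107 -0.015 0.02 -1" --pt "0 0 0.045 0.107 -0.015 0.05 -1" --pt "0 0 0.045 0.107 -0.015 0.08 -1" --pt "0 0 0.045 0.107 -0.015 0.098 -1"

```text
time_s: 24.28
tcp_pos: [0.4628, 0.1316, 0.0882]
eef_rot: [-179.9, 0.0, 83.3]
wrist_force: [-1.0, 0.3, -3.4]
width: 0.0563
grip_force: 64.6
```

Call:
send_rows --pt "0 0 0 0.002 0 0.004 -1" --pt "0 0 0 0.002 0 0.008 -1" --pt "0 0 0 0.002 0 0.012 -1" --pt "0 0 0 0.002 0 0.014 -1" --pt "0 0 0 0.002 0 0.014 -1"

```text
time_s: 24.7
tcp_pos: [0.4648, 0.134, 0.0766]
eef_rot: [179.9, -0.0, 83.2]
wrist_force: [-0.1, 0.7, -2.1]
width: 0.0562
grip_force: 64.7
```

Contact is expected near 0.0702.

Call:
send_rows --pt "0 0 0 0.002 0 0.003 -1" --pt "0 0 0 0.002 0 0.005 -1" --pt "0 0 0 0.002 0 0.0065 -1" --pt "0 0 0 0.002 0 0.0065 -1" --pt "0 0 0 0.002 0 0.0065 -1"

```text
time_s: 25.12
tcp_pos: [0.4649, 0.1362, 0.0702]
eef_rot: [180.0, -0.0, 83.2]
wrist_force: [-2.8, 0.3, 6.4]
width: 0.0561
grip_force: 65.7
```

Call:
send_rows --pt "0 0 0 0 0 0 0.5" --pt "0 0 0 0 0 0 1" --pt "0 0 0 0 0 0 1" --pt "0 0 0 0 0 0 1" --pt "0 0 0 0 0 -0.03 1" --pt "0 0 0 0 0 -0.07 1" --pt "0 0 0 0 0 -0.11 1" --pt "0 0 0 -0.02 0 -0.13 1"

```text
time_s: 25.78
tcp_pos: [0.4643, 0.1181, 0.2036]
eef_rot: [179.7, -0.2, 83.3]
wrist_force: [1.3, -0.2, -0.2]
width: 0.0855
grip_force: 0.0
```

Call:
send_rows --pt "0 0 0 -0.04 0 0 1" --pt "0 0 0 -0.08 0 0 1" --pt "0 0 0 -0.12 0 0 1" --pt "0 0 0 -0.16 0 0 1" --pt "0 0 0 -0.2 0 0 1" --pt "0 0 0 -0.22 0 0 1" --pt "0 0 0 -0.22 0 0 1" --pt "0 0 0 -0.22 0 0 1"

```text
time_s: 26.45
tcp_pos: [0.436, -0.1033, 0.1994]
eef_rot: [-180.0, -0.0, 83.1]
wrist_force: [-1.0, -0.2, 0.1]
width: 0.0853
grip_force: 0.0
```

```bash
python3 - <<'E'
from h import *
f=viewer.grab_frame("side");g=viewer.grab_frame("top")
p=cloud(g);z=p[...,2];y=p[...,1];x=p[...,0]
for i,m,s,c in blobs(p,(z>.065)&(z<.13)&(y>.08)&(x<.555),15):
    q=p[m];d=(q.min(0)+q.max(0))[:2]/2;print(d.round(3),q[:,2].max().round(3))
hsv=cv2.cvtColor(g["frame"],cv2.COLOR_RGB2HSV)
print("floors")
for i,m,s,c in blobs(p,(abs(z-.026)<.012)&(hsv[...,1]<60)&(hsv[...,2]>110)&(y>.02),100): print(c.round(1),cv2.minAreaRect(p[m][:,:2].astype(np.float32)))
a=f["frame"][184:384,30:340,::-1];b=g["frame"][130:310,60:420,::-1]
cv2.imwrite("pics/a9.png",np.hstack([cv2.resize(a,(400,400)),cv2.resize(b,(400,400))]))
E
```

```text
[0.494 0.385] 0.114
[0.484 0.301] 0.097
[0.474 0.215] 0.115
[0.467 0.129] 0.111
floors
[111.1 243.7] ((0.490462988615036, 0.39015984535217285), (0.0747908502817154, 0.16467337310314178), 83.16637420654297)
[141.1 247.3] ((0.48053178191185, 0.3056359589099884), (0.07620251178741455, 0.16462671756744385), 83.33329772949219)
[170.4 250.5] ((0.4705143868923187, 0.2213301658630371), (0.07795403897762299, 0.16431637108325958), 82.94336700439453)
[200.1 254.3] ((0.4603995978832245, 0.1372373104095459), (0.07909569889307022, 0.16457585990428925), 83.46329498291016)
```

View pics/a9.png

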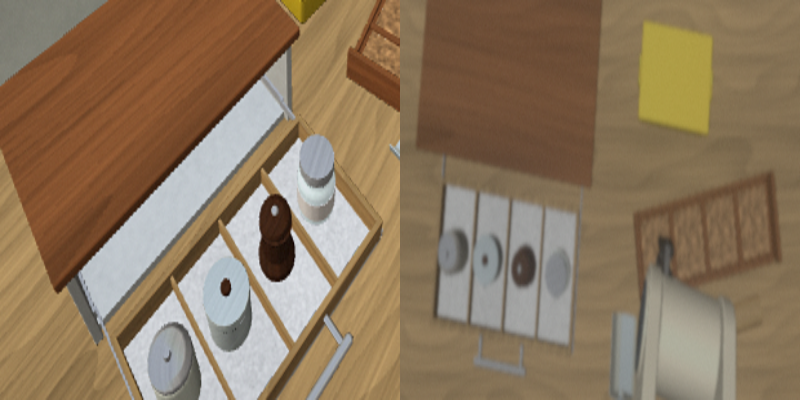

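All four stand upright in their compartments, within about 8 mm of the middles across the row. The tray, sandwich box and scoop have not moved.

```bash
python3 -c "
from station import ticket
print(ticket.hand_in())"
```

```text
the job is handed in; nothing more can be done
None
```

The job is handed in at about 26.5 s of the 98 s allowed: from left to right, the sugar shaker, tea tin, pepper mill and jam jar stand upright in tray compartments 1 to 4, the same order as in the rack; no verdict came back.

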